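# Clamp the wash bottle and set out the sample jars

## Task

Get the spectrometer's sampling place ready: open the bottle clamp with its crank, stand the large wash bottle upright on the clamp's bed between the jaws, and crank the jaw in until its sprung pad holds the bottle firmly against the fixed jaw, without crushing it. Stand every sample jar that is on the bench upright on the floor of the drip tray. Do not knock any bottle or jar over, and leave the other things on the bench where they are.

Things in the scene. Friction and masses are not known exactly. Their poses are not given: they have to be found in the camera images.
- clamp: the bottle clamp, a small grey machine vise fixed to the bench, 310 mm long with its crank, 100 mm wide, 108 mm tall. Origin on the bench under its middle; own +x runs along the screw to the crank end, z up. Its flat bed is 30 mm above the bench. Fixed jaw at the far end from the crank, sliding jaw on the crank side. Screw bracket at own x = 99 to 117 mm, 105 mm tall; crank arm at x = 123 to 133
- bed (a point): point on the surface of the clamp's bed, on its centre line, in the middle of the 90 mm gap that there is when the jaw is opened to 90 mm (own x = -30 mm, height 30 mm)
- crank_axis (a point): fixed point on the screw's axis (height 85 mm, own x = 172 mm), at the centre of the circle on which crank_grip travels
- crank_grip (a point): point on the axis of the crank's black handle sleeve, where it is best gripped: 40 mm from the screw's axis. The sleeve is 18 mm thick and 62 mm long, parallel to the screw (spanning own x = 137 to 199 mm of the clamp), and spins freely on its pin, so that it can be pinched from above and led round a vertical circle
- crank (a joint): crank angle, rad, 0 to 18.85 (three turns), growing as the jaw opens (anticlockwise seen from the crank end: right-handed about the clamp's +x). At angle a the handle is at own y = -40 sin(a), z = 85 + 40 cos(a) mm: straight up at 0 and each full turn. 16 mm of jaw travel a turn. Friction holds it where it is left (2.5 N at the handle)
- jaw (a joint): travel of the sliding jaw, m, 0 to 0.048: the opening between the two pad faces is 0.056 + this value when the pad is not pressed. It is driven by the crank only
- moving_pad: rubber pad on the sliding jaw (80 x 50 mm face, heights 40 to 90 mm). It is sprung: it gives by up to 10 mm, 2 N per mm, then is solid. A well-held bottle is one onto which the jaw has been turned some 3 to 8 mm past first contact with both pads. Its face is 19 mm from this origin towards the fixed jaw
- fixed_pad: fixed jaw with its rubber pad (80 x 50 mm face, heights 40 to 90 mm), face at the clamp's own x = -75 mm, jaw top at 105 mm; its origin coincides with the clamp's
- tray: bare aluminium drip tray fixed to the bench, 270 (its own x) x 210 mm (own y) outside, with a flat floor 5 mm above the bench and a rim 5 mm thick and 16 mm high. Origin under its centre; x, y along its sides
- wash: the wash bottle (see wash_mid); origin at the centre of its underside, z up along it
- wash_mid (a point): centre of the wash bottle, half-way up: the largest white plastic bottle, 135 mm tall, 74 mm across its round body up to 85 mm from its foot, then a shoulder up to 94 mm and a neck and cap 44 mm across up to the top; about 0.3 to 0.65 kg; z up along it
- jar0_mid (a point): centre of a sample jar, half-way up: a white plastic jar 96 mm tall, 64 mm across its round body up to 52 mm from its foot, then a shoulder up to 58 mm and a neck and cap 46 mm across up to the top; 0.13 to 0.25 kg; z up along it. Any jar may be absent
- jar1_mid (a point): centre of a sample jar, half-way up: a white plastic jar 96 mm tall, 64 mm across its round body up to 52 mm from its foot, then a shoulder up to 58 mm and a neck and cap 46 mm across up to the top; 0.13 to 0.25 kg; z up along it (same as jar0). Any jar may be absent
- jar2_mid (a point): centre of a sample jar, half-way up: a white plastic jar 96 mm tall, 64 mm across its round body up to 52 mm from its foot, then a shoulder up to 58 mm and a neck and cap 46 mm across up to the top; 0.13 to 0.25 kg; z up along it (same as jar0). Any jar may be absent
- jar3_mid (a point): centre of a sample jar, half-way up: a white plastic jar 96 mm tall, 64 mm across its round body up to 52 mm from its foot, then a shoulder up to 58 mm and a neck and cap 46 mm across up to the top; 0.13 to 0.25 kg; z up along it (same as jar0). Any jar may be absent
- jar4_mid (a point): centre of a sample jar, half-way up: a white plastic jar 96 mm tall, 64 mm across its round body up to 52 mm from its foot, then a shoulder up to 58 mm and a neck and cap 46 mm across up to the top; 0.13 to 0.25 kg; z up along it (same as jar0). Any jar may be absent
- reagent: bystander, leave alone: an amber glass bottle, 72 mm across, 150 mm tall, at the back (it is not the wash bottle); origin at its underside
- spanner: bystander, leave alone: a steel spanner 160 mm long lying at the back
- tip_box: bystander, leave alone: an open clear plastic box of pipette-tip size, 90 x 130 x 50 mm, at the back; origin at its underside
- stopper: bystander, leave alone: a black rubber stopper, 56 mm across, 40 mm tall; origin at its underside
- tape: bystander, leave alone: a roll of paper tape lying flat, 84 mm across, 22 mm tall; origin at its underside
- beaker: bystander, leave alone: an open glass beaker, 68 mm across and 70 mm tall, standing among the jars; origin at its underside

How it is judged:
On the way, in this order (a step that is already met when the one before it is completed fails the run):
1. the wash bottle stands upright on the clamp's bed between the jaws (x of wash_mid in the frame of clamp between -0.06 and 0.02 m and y of wash_mid in the frame of clamp between -0.03 and 0.03 m and z of wash_mid in the frame of clamp between 0.091 and 0.105 m and angle between wash_mid's own z axis and vertical below 0.1 rad), for 0.2 s.
2. the wash bottle is held between both pads (contact force between each of moving_pad, fixed_pad and wash above 4 N), for 0.3 s.
At the end, for the whole second after the job is handed in: Wash bottle upright (0.1 rad) on the clamp's bed within 30 mm of its centre line, pressed with over 4 N by each pad. Every jar present upright (0.1 rad) on the drip tray's floor, its centre within 110 mm (along) and 80 mm (across) of the tray's centre (all of step 1 and all of step 2 and x of jar0_mid in the frame of tray between -0.11 and 0.11 m and y of jar0_mid in the frame of tray between -0.08 and 0.08 m and z of jar0_mid in the frame of tray between 0.047 and 0.059 m and angle between each of jar0_mid, jar1_mid, jar2_mid, jar3_mid, jar4_mid's own z axis and vertical below 0.1 rad and x of jar1_mid in the frame of tray between -0.11 and 0.11 m and y of jar1_mid in the frame of tray between -0.08 and 0.08 m and z of jar1_mid in the frame of tray between 0.047 and 0.059 m and x of jar2_mid in the frame of tray between -0.11 and 0.11 m and y of jar2_mid in the frame of tray between -0.08 and 0.08 m and z of jar2_mid in the frame of tray between 0.047 and 0.059 m and x of jar3_mid in the frame of tray between -0.11 and 0.11 m and y of jar3_mid in the frame of tray between -0.08 and 0.08 m and z of jar3_mid in the frame of tray between 0.047 and 0.059 m and x of jar4_mid in the frame of tray between -0.11 and 0.11 m and y of jar4_mid in the frame of tray between -0.08 and 0.08 m and z of jar4_mid in the frame of tray between 0.047 and 0.059 m); the robot touches nothing.
It fails at once if the wash bottle is crushed (over 60 N between a pad and the bottle) (contact force between any of moving_pad, fixed_pad and wash above 60 N).
It fails at once if the wash bottle or a jar is knocked over (angle between any of jar0_mid, jar1_mid, jar2_mid, jar3_mid, jar4_mid, wash_mid's own z axis and vertical above 0.8 rad).
It fails at once if a bystander is shifted by more than 70 mm (distance of any of reagent, spanner, tip_box, stopper, tape, beaker from where it was at the start of the episode above 0.07 m).
It fails at once if a bystander is knocked over (angle between any of reagent, spanner, tip_box, stopper, tape, beaker's own z axis and vertical above 0.7 rad).
Of jar0, jar1, jar2, jar3, jar4 only 3 to 5 are there at a start; the rules pass over those that are not, and their reading is None.
At some moment in a run one of jar0, jar1, jar2, jar3, jar4 may be knocked a few centimetres aside while the robot is not near it.
It also fails if it takes over 210 s, if anything falls off the work surface, if the arm or the gripper's body presses on something with over 40 N, if the wrist force passes 120 N, or if a joint passes its speed limit or range.

## Robot

A 6-joint arm with a two-finger parallel gripper is mounted at the origin on the work surface. World frame = base frame: x ahead of the robot, y to its left, z up, the work surface at z = 0. Lengths are in m, angles in rad, forces in N, time in s.
With the tool pointing down it reaches from about 0.35 to 0.975 m from the base axis. Payload 4.9 kg.
Tool frame: the origin (TCP) lies midway between the tips of the shut fingers; the grasp point (between the pads) lies ctrl.grip_depth behind it (ctrl.grip_depth is the distance from the TCP to the grasp point, in m); z points along the fingers, y is the line along which they close (so a half turn about z gives the same grasp; the last joint's range is limited). The gripper opens to 85 mm and grips with 20 to 120 N. Pads are 22 mm wide; open, the fingers measure 114 mm over their backs; the gripper's body (76 mm by 85 mm) begins 54 mm behind the grasp point. The pads swing forward as they close: fully open they stand 13 mm farther back than shut.
Start: joints at [1.087, 0.053, 1.613, -0, 1.476, -0.119], TCP at [0.223, 0.584, 0.21] pointing down, gripper open.
Joint ranges: [-3.01, 3.01], [-1.01, 2.22], [0.06, 2.58], [-1.02, 4.17], [0.09, 2.62], [-3.14, 3.14]. Speed limits (rad/s): [2.57, 2.57, 3.14, 3.14, 3.14, 3.14].

## Interface

Orientations are given as a rotation vector (axis times angle).
In Python, from station import ctrl, get_image, camera_model gives the robot as it stands. The module is installed in compiled form; this text tells all that it offers.
- The arm moves only by the shell command python3 -m crank 'ROWS' [FORCE]. ROWS is JSON, a list of rows, each a list of 7 numbers: the shift along the tool's x, y, z in mm, then the turn, a rotation vector about the tool's x, y, z in rad, then the opening, from -1 (shut) to 1 (fully open). A call has exactly 10 rows; each row shifts and turns the commanded pose from where the row before left it, along the tool's axes as they then stand; what a row does not reach is not made up. A row lasts 1/12 s, in which the tool goes at most 41.7 mm and 7.16 degrees, less where a joint would pass 70% of its speed; a pose out of reach is approached as far as the arm can. A call with a gripper value outside its range is refused whole. The fingers move at their own pace and stop on an object; FORCE is the grip in N (left out, the last holds). Time passes only in rows, so rows that do not move let the fingers close, or fill a call up. It gives the time, the measured TCP pose, the force, the opening and the grip force at its end, in the units of the state.
- ctrl.get_obs(): the state, without advancing time (a new reading comes with each control period).
- get_image(name): name is "side" or "top"; returns the picture (400x640x3 uint8, red, green, blue); there is no depth.
- camera_model(name): a dict with "vertical_fov" (degrees; the focal length in pixels is half the picture's height over the tangent of half this angle, whatever the lens; pixels are square), "cx", "cy" (the principal point, pixels), "R" (3x3) and "t" (3): a world point X has camera coordinates R X + t. Camera axes: x right, y down, z forward; pixel columns grow to the right and rows downward; lengths in m; the calibration is good to about 2 mm. A picture is of the moment at which its call begins. camera_model takes no time and is no camera call.
- ctrl.finish_job(): hands the job in; it is judged then, once.
The state is a dict: "t": time; "q": joint angles; "dq": joint speeds; "effort": joint torques, N m; "tool_pos": TCP position; "tool_rot": TCP orientation; "contact_force": force on the tool from outside, world axes, zero at the start; "wrist_torque": the same for the moment, N m; "opening": finger opening in m; "grip_force": force on a finger pad.
Only numpy, scipy, OpenCV 4.12 (cv2) and the standard library are available. Lean on these libraries where they do the work, as an engineer would, in place of code of your own. Each camera call takes 0.05 s, during which the arm holds its last target. There are 200 camera calls.

## Working session

There is one attempt and no reset: what is moved stays moved. The work goes in short steps, Python scripts to look and compute and a shell command to move; the robot and the scene stay as the last step left them, time stands still between calls to the robot, and variables do not carry over. Pictures are saved under pics/ and viewed, at most 14 in all, crops included, and the job is handed in when it is done.

```bash
mkdir -p pics
python3 - <<'E'
from station import ctrl,get_image,camera_model
import cv2
for n in("side","top"):
    cv2.imwrite(f"pics/{n}0.png",cv2.resize(get_image(n),(800,500))[:,:,::-1]); m=camera_model(n); print(n,m)
o=ctrl.get_obs();print(o);print(ctrl.grip_depth)
E
```

```text
side {'vertical_fov': 57.231476253366225, 'cx': 314.90760093508425, 'cy': 194.22210222974905, 'R': array([[ 0.89772285, -0.44055051, -0.00298949],
       [-0.27841122, -0.56204173, -0.77884291],
       [ 0.34143942,  0.70001738, -0.62721191]]), 't': array([-0.49425099,  0.23587985,  0.78052365])}
top {'vertical_fov': 46.8480139074254, 'cx': 331.4343710091059, 'cy': 198.88832159398075, 'R': array([[ 0.01449551, -0.9998267 ,  0.01168104],
       [-0.98626348, -0.01621935, -0.16438153],
       [ 0.1645425 , -0.00913779, -0.98632767]]), 't': array([0.01582065, 0.57331353, 1.4174097 ])}
{'t': 0.1, 'q': array([ 1.08699960e+00,  5.33048183e-02,  1.61418019e+00, -1.99238398e-05,
        1.47601968e+00, -1.18980675e-01]), 'dq': array([ 0.00116749,  0.00012931, -0.00567297, -0.00019241, -0.00199619,
        0.00191204]), 'effort': array([ 4.01765465e-04, -3.94901526e+01, -3.71362495e+01, -3.06416609e-05,
        3.88941611e-03,  1.64034486e-05]), 'tool_pos': array([0.22268938, 0.58331789, 0.2089633 ]), 'tool_rot': array([-5.69776458e-01, -3.08893250e+00,  2.87678696e-03]), 'contact_force': array([1.09922505, 0.4319269 , 0.36501133]), 'wrist_torque': array([0.04529685, 0.01806619, 0.02246949]), 'grip_force': 0.0, 'opening': 0.08500376472196423}
0.0187
```

View pics/side0.png

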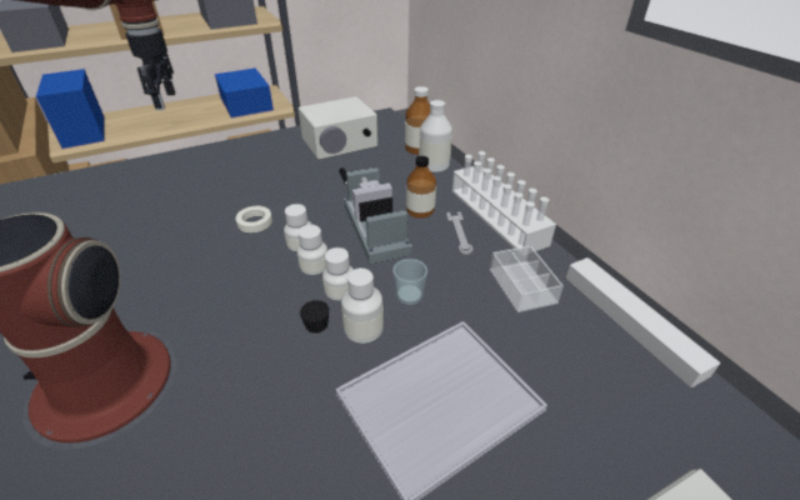

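View pics/top0.png

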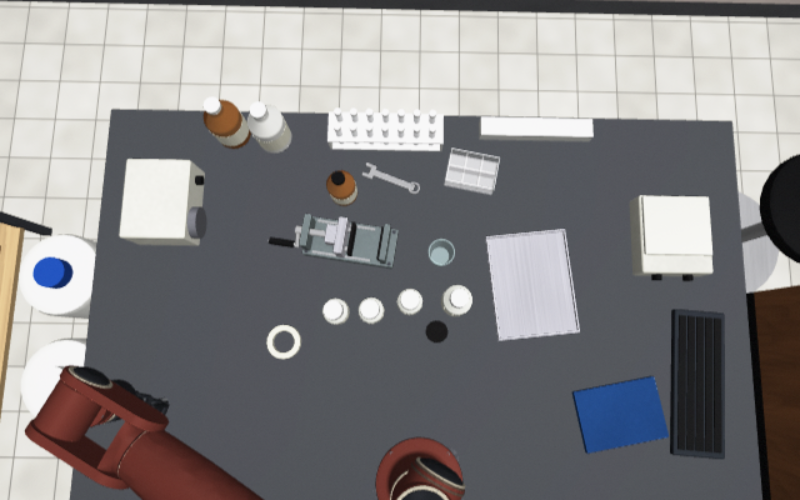

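```bash
cat > h.py <<'E'
from station import ctrl,get_image,camera_model
import cv2,numpy as np
def cam(n):
    m=camera_model(n); f=200/np.tan(np.radians(m["vertical_fov"]/2)); return f,m["cx"],m["cy"],np.array(m["R"]),np.array(m["t"])
def ray(n,u,v,z):  # pixel -> world point at height z
    f,cx,cy,R,t=cam(n); c=-R.T@t; d=R.T@np.array([(u-cx)/f,(v-cy)/f,1]); return c+d*(z-c[2])/d[2]
def proj(n,X):
    f,cx,cy,R,t=cam(n); p=R@np.array(X)+t; return p[0]/p[2]*f+cx,p[1]/p[2]*f+cy
def crop(n,x0,y0,x1,y1,s,name):
    im=get_image(n)[y0:y1,x0:x1,::-1]; cv2.imwrite("pics/"+name,cv2.resize(im,None,fx=s,fy=s,interpolation=cv2.INTER_CUBIC))
E
python3 - <<'E'
from h import *
crop("top",205,160,475,280,2.95,"t1.png")
crop("side",220,110,450,282,3.4,"s1.png")
E
```

```text
(no output)
```

View pics/t1.png

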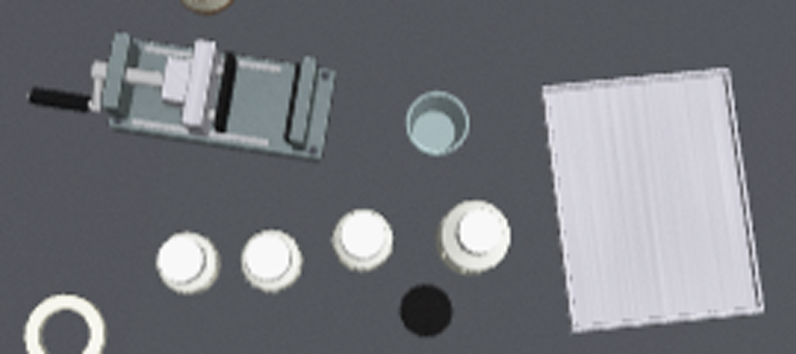

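View pics/s1.png

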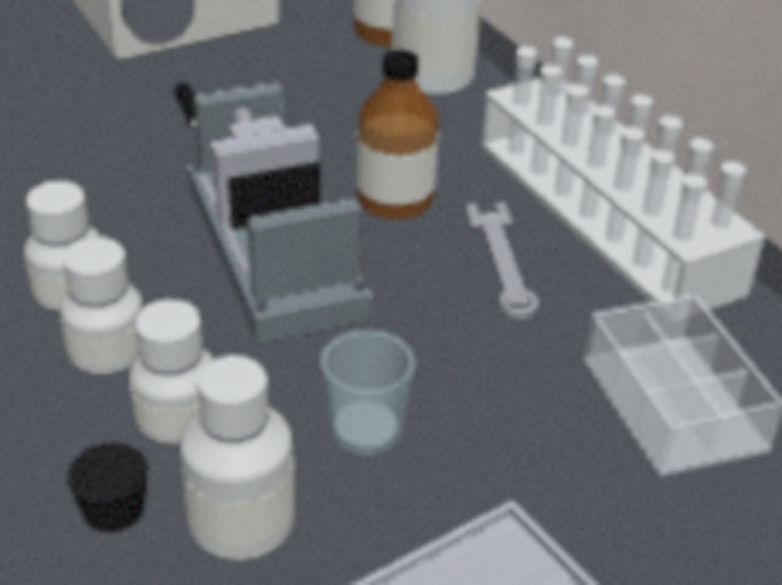

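Run:
```python
from h import *
T=lambda x,y,z: ray("top",205+x/2.95,160+y/2.95,z)
S=lambda x,y,z: ray("side",220+x/3.4,110+y/3.4,z)
c=[T(x,y,.016) for x,y in((543,86),(730,69),(763,312),(574,332))]
print("tray",np.mean(c,0),[np.linalg.norm(c[i]-c[i-1]) for i in range(4)],c)
e=c[1]-c[2]+c[0]-c[3];print("ang",np.arctan2(e[1],e[0]))
for n,x,y,z in(("A",182,261,.096),("B",270,256,.096),("C",363,236,.096),("wash",482,231,.135)):print(n,T(x,y,z))
for n,x,y,z in(("A",58,193,.096),("B",96,252,.096),("C",170,314,.096),("wash",234,372,.135)):print(n,S(x,y,z))
print("beaker",T(437,122,.07),"stop",T(426,310,.04),"tape",T(65,333,.022))
print("jawtops fixed",T(311,57,.105),T(298,147,.105),"bracket",T(121,33,.105),T(110,117,.105))
print("base",T(337,68,.02),T(322,160,.02))
for z in(.06,.085,.1,.115):print("handle",z,T(28,96,z),T(92,102,z),"side",S(183,92,z))
print("pads",T(237,55,.09),T(226,131,.09),T(300,64,.09),T(289,143,.09))
```

```text
tray [ 0.49125859 -0.2816654   0.016     ] [np.float64(0.26973422145762793), np.float64(0.20894093691550525), np.float64(0.26773904052621117), np.float64(0.20545529426723066)] [array([ 0.61347236, -0.16290152,  0.016     ]), array([ 0.63611643, -0.3706118 ,  0.016     ]), array([ 0.36984264, -0.39858434,  0.016     ]), array([ 0.34560291, -0.19456396,  0.016     ])]
ang 0.11118560403871847
A [0.41052314 0.21761953 0.096     ]
B [0.41696535 0.128131   0.096     ]
C [0.43881854 0.03353036 0.096     ]
wash [ 0.44263972 -0.08490088  0.135     ]
A [0.41680132 0.21522224 0.096     ]
B [0.41968064 0.12541997 0.096     ]
C [0.44426201 0.03130808 0.096     ]
wash [ 0.44672091 -0.0851139   0.135     ]
beaker [ 0.56252665 -0.04296965  0.07      ] stop [ 0.36605296 -0.03441499  0.04      ] tape [0.33659452 0.34846253 0.022     ]
jawtops fixed [0.62314198 0.09052139 0.105     ] [0.52848098 0.10180062 0.105     ] bracket [0.64528821 0.28870904 0.105     ] [0.55654908 0.29604005 0.105     ]
base [0.62909694 0.06483217 0.02      ] [0.52664677 0.07924198 0.02      ]
handle 0.06 [0.58506434 0.39261405 0.06      ] [0.57970414 0.32428566 0.06      ] side [0.58692932 0.38162614 0.06      ]
handle 0.085 [0.58064633 0.38642474 0.085     ] [0.5753797  0.31928916 0.085     ] side [0.57286979 0.34022405 0.085     ]
handle 0.1 [0.57799552 0.38271115 0.1       ] [0.57278503 0.31629126 0.1       ] side [0.56443408 0.3153828  0.1       ]
handle 0.115 [0.5753447  0.37899757 0.115     ] [0.57019036 0.31329337 0.115     ] side [0.55599836 0.29054155 0.115     ]
pads [0.62711756 0.16880692 0.09      ] [0.54620177 0.1777426  0.09      ] [0.61859458 0.10246306 0.09      ] [0.53465238 0.11193721 0.09      ]
```

Run:
```python
from h import *
O=np.array([.5865,.1815]);th=1.452
def W(x,y,z): c,s=np.cos(th),np.sin(th); return np.array([O[0]+c*x-s*y,O[1]+s*x+c*y,z])
def P(n,X):
    u,v=proj(n,X); return ((u-205)*2.95,(v-160)*2.95) if n=="top" else ((u-220)*3.4,(v-110)*3.4)
for a in(3.6,3.77,3.95,5.65):
    y,z=-.04*np.sin(a),.085+.04*np.cos(a)
    print(a,[np.round(P(n,W(x,y,z))) for n in("top","side") for x in(.137,.199)])
for nm,X in(("bracket top ctr",(.108,0,.105)),("fixedpad top",(-.075,0,.09)),("fj top L",(-.085,-.04,.105)),("fj R",(-.085,.04,.105))):
    print(nm,np.round(P("top",W(*X))),np.round(P("side",W(*X))))
```

```text
3.6 [array([99., 99.]), array([41., 91.]), array([206., 132.]), array([189., 101.])]
3.77 [array([ 97., 104.]), array([40., 96.]), array([200., 130.]), array([183.,  99.])]
3.95 [array([ 95., 108.]), array([ 38., 100.]), array([194., 127.]), array([177.,  95.])]
5.65 [array([85., 93.]), array([25., 85.]), array([195.,  69.]), array([178.,  39.])]
bracket top ctr [119.  76.] [230.  92.]
fixedpad top [295. 102.] [294. 217.]
fj top L [309.  64.] [345. 199.]
fj R [298. 139.] [249. 219.]
```

```bash
cat >> h.py <<'E'
O=np.array([.5865,.1815]);th=1.452
def W(x,y,z): c,s=np.cos(th),np.sin(th); return np.array([O[0]+c*x-s*y,O[1]+s*x+c*y,z])
def delta(X):
    from scipy.spatial.transform import Rotation as Ro
    o=ctrl.get_obs(); R=Ro.from_rotvec(o["tool_rot"]).as_matrix()
    print("t",round(o["t"],1),"delta mm tool axes",np.round(1000*R.T@(np.array(X)-o["tool_pos"]),1),"yaw",round(np.arctan2(R[1,1],R[0,1]),4),"tilt",np.round(R[:2,2],3),"op",round(o["opening"],4),"F",np.round(o["contact_force"],1))
def handle(a,dz=0): return W(.172,-.04*np.sin(a),.085+.04*np.cos(a)-.0187+dz)
E
python3 -m crank '[[0,0,0,0,0,0.125,1],[0,0,0,0,0,0.125,1],[0,0,0,0,0,0.125,1],[0,0,0,0,0,0.125,1],[0,0,0,0,0,0.125,1],[0,0,0,0,0,0.125,1],[0,0,0,0,0,0.125,1],[0,0,0,0,0,0.125,1],[0,0,0,0,0,0.125,1],[0,0,0,0,0,0.075,1]]'
python3 -c "
from h import *
delta(handle(3.77,.1))"
```

```text
t: 1.03
tool_pos: [0.2229, 0.5837, 0.2097]
tool_rot: [2.221, 2.222, -0.001]
contact_force: [-0.3, -0.6, 0.5]
opening: 0.0849
grip_force: 0.0
t 1.0 delta mm tool axes [-228.8  360.6   75.8] yaw 0.0006 tilt [-0.    -0.001] op 0.0849 F [-0.3 -0.6  0.5]
```

```bash
python3 -m crank '[[0,0,0,0,0,0.119,1],[-16,33,0,0,0,0,1],[-16,33,0,0,0,0,1],[-16,33,0,0,0,0,1],[-16,33,0,0,0,0,1],[-16,33,0,0,0,0,1],[-16,33,0,0,0,0,1],[-16,33,0,0,0,0,1],[-16,33,0,0,0,0,1],[-16,33,0,0,0,0,1]]'
python3 -c "
from h import *
delta(handle(3.77,.1))"
```

```text
t: 1.87
tool_pos: [0.5031, 0.406, 0.2099]
tool_rot: [-2.343, -2.092, 0.0]
contact_force: [0.2, 0.4, 0.6]
opening: 0.0851
grip_force: 0.0
t 1.9 delta mm tool axes [-41.5  85.7  75.9] yaw -0.1131 tilt [-0. -0.] op 0.0851 F [0.2 0.4 0.6]
```

```bash
python3 -m crank '[[-10,21,19,0,0,0.005,1],[-10,21,19,0,0,0,1],[-10,21,19,0,0,0,1],[-11,22,19,0,0,0,1],[0,0,0,0,0,0,1],[0,0,0,0,0,0,1],[0,0,0,0,0,0,1],[0,0,0,0,0,0,1],[0,0,0,0,0,0,1],[0,0,0,0,0,0,1]]'
python3 -c "
from h import *
delta(handle(3.77,0))
crop('top',200,150,340,240,3,'a.png');crop('side',240,80,380,190,3,'b.png')
a=cv2.imread('pics/a.png');b=cv2.imread('pics/b.png');a=cv2.copyMakeBorder(a,0,b.shape[0]-a.shape[0],0,0,0)
cv2.imwrite('pics/g1.png',cv2.resize(np.hstack([a,b]),(800,int(800*b.shape[0]/840))))"
```

```text
t: 2.7
tool_pos: [0.5814, 0.3576, 0.1355]
tool_rot: [2.347, 2.088, 0.003]
contact_force: [-0.3, 0.1, -0.7]
opening: 0.0853
grip_force: 0.0
t 2.7 delta mm tool axes [ -2.4   2.3 101.6] yaw -0.1168 tilt [0.002 0.001] op 0.0853 F [-0.3  0.1 -0.7]
```

View pics/g1.png

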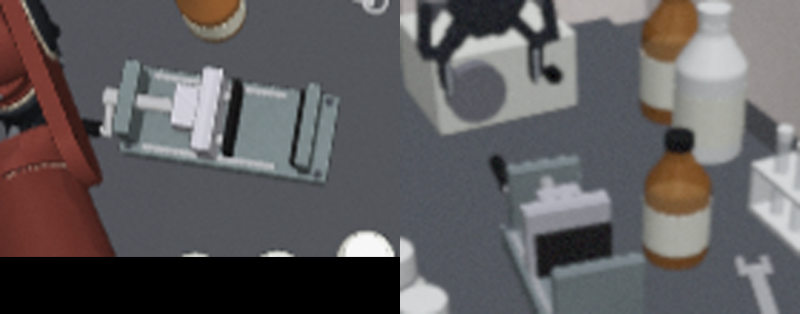

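```bash
python3 -m crank '[[0,2,20,0,0,0,1],[0,0,20,0,0,0,1],[0,0,20,0,0,0,1],[0,0,20,0,0,0,1],[0,0,20,0,0,0,1],[0,0,0,0,0,0,1],[0,0,0,0,0,0,-1],[0,0,0,0,0,0,-1],[0,0,0,0,0,0,-1],[0,0,0,0,0,0,-1]]' 30
python3 -m crank '[[0,0,0,0,0,0,-1],[0,0,0,0,0,0,-1],[0,0,0,0,0,0,-1],[0,0,0,0,0,0,-1],[0,0,0,0,0,0,-1],[0,0,0,0,0,0,-1],[0,0,0,0,0,0,-1],[0,0,0,0,0,0,-1],[0,0,0,0,0,0,-1],[0,0,0,0,0,0,-1]]' 30
python3 -c "
from h import *
delta(handle(3.77,0))"
```

```text
t: 3.63
tool_pos: [0.5847, 0.3571, 0.0364]
tool_rot: [2.348, 2.086, 0.005]
contact_force: [-0.4, -0.1, 0.9]
opening: 0.0388
grip_force: 0.0
t: 4.47
tool_pos: [0.5838, 0.3567, 0.0344]
tool_rot: [2.349, 2.087, 0.001]
contact_force: [0.4, 2.1, 1.4]
opening: 0.0165
grip_force: 31.3
t 4.5 delta mm tool axes [-1.6 -0.   0.4] yaw -0.118 tilt [0.001 0.001] op 0.0165 F [0.4 2.1 1.4]
```

```bash
python3 -c "
import numpy as np
a=3.77+.34*np.arange(29);y=np.round(40*np.sin(a),1);z=np.round(-40*np.cos(a),1)
for i in range(28):print([0,round(y[i+1]-y[i],1),round(z[i+1]-z[i],1)],end=' ' if i%10-9 else '\n')"
```

```text
[0, np.float64(-9.5), np.float64(-9.7)] [0, np.float64(-5.6), np.float64(-12.3)] [0, np.float64(-1.3), np.float64(-13.5)] [0, np.float64(3.3), np.float64(-13.1)] [0, np.float64(7.5), np.float64(-11.3)] [0, np.float64(10.9), np.float64(-8.1)] [0, np.float64(12.9), np.float64(-4.0)] [0, np.float64(13.5), np.float64(0.5)] [0, np.float64(12.6), np.float64(4.9)] [0, np.float64(10.2), np.float64(8.9)]
[0, np.float64(6.7), np.float64(11.8)] [0, np.float64(2.3), np.float64(13.3)] [0, np.float64(-2.2), np.float64(13.4)] [0, np.float64(-6.6), np.float64(11.8)] [0, np.float64(-10.1), np.float64(9.0)] [0, np.float64(-12.6), np.float64(5.1)] [0, np.float64(-13.5), np.float64(0.6)] [0, np.float64(-12.9), np.float64(-4.0)] [0, np.float64(-10.9), np.float64(-8.0)] [0, np.float64(-7.6), np.float64(-11.2)]
[0, np.float64(-3.5), np.float64(-13.1)] [0, np.float64(1.2), np.float64(-13.5)] [0, np.float64(5.6), np.float64(-12.3)] [0, np.float64(9.3), np.float64(-9.8)] [0, np.float64(12.1), np.float64(-6.1)] [0, np.float64(13.4), np.float64(-1.7)] [0, np.float64(13.3), np.float64(2.9)] [0, np.float64(11.5), np.float64(7.1)]
```

```bash
python3 -m crank '[[0,-9.5,-9.7,0,0,0,-1],[0,-5.6,-12.3,0,0,0,-1],[0,-1.3,-13.5,0,0,0,-1],[0,3.3,-13.1,0,0,0,-1],[0,0,0,0,0,0,-1],[0,0,0,0,0,0,-1],[0,0,0,0,0,0,-1],[0,0,0,0,0,0,-1],[0,0,0,0,0,0,-1],[0,0,0,0,0,0,-1]]'
python3 -c "
from h import *
delta(handle(3.77+.34*4,0))
crop('side',260,110,360,190,4,'g2.png')"
```

```text
t: 5.3
tool_pos: [0.5797, 0.3565, 0.0835]
tool_rot: [2.339, 2.076, 0.026]
contact_force: [27.5, 0.6, -11.9]
opening: 0.0161
grip_force: 30.3
t 5.3 delta mm tool axes [-1.  -9.1  0.8] yaw -0.1189 tilt [0.021 0.001] op 0.0161 F [ 27.5   0.6 -11.9]
```

View pics/g2.png

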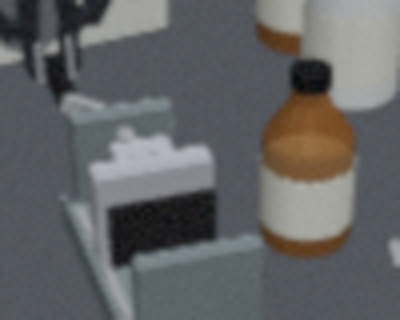

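```bash
python3 -m crank '[[0,4,1,0,0,0,-1],[0,4,1,0,0,0,-1],[0,0,0,0,0,0,-1],[0,0,0,0,0,0,-1],[0,0,0,0,0,0,-1],[0,0,0,0,0,0,-1],[0,0,0,0,0,0,-1],[0,0,0,0,0,0,-1],[0,0,0,0,0,0,-1],[0,0,0,0,0,0,-1]]'
python3 -c "
from h import *
delta(handle(3.77+.34*4,0))"
```

```text
t: 6.18
tool_pos: [0.5802, 0.3571, 0.0811]
tool_rot: [2.346, 2.085, 0.006]
contact_force: [6.6, 2.8, -1.5]
opening: 0.0162
grip_force: 31.0
t 6.2 delta mm tool axes [-1.6 -9.5 -1.5] yaw -0.1179 tilt [0.005 0.001] op 0.0162 F [ 6.6  2.8 -1.5]
```

```bash
python3 -m crank '[[0,9.9,-10.2,0,0,0,-1],[0,11.8,-6.7,0,0,0,-1],[0,13.3,-2.3,0,0,0,-1],[0,13.3,2.2,0,0,0,-1],[0,0,0,0,0,0,-1],[0,0,0,0,0,0,-1],[0,0,0,0,0,0,-1],[0,0,0,0,0,0,-1],[0,0,0,0,0,0,-1],[0,0,0,0,0,0,-1]]'
python3 -c "
from h import *
delta(handle(3.77+.34*4,0))"
```

```text
t: 7.02
tool_pos: [0.6292, 0.351, 0.1007]
tool_rot: [2.345, 2.083, 0.009]
contact_force: [4.4, -0.6, 5.9]
opening: 0.0165
grip_force: 31.7
t 7.0 delta mm tool axes [ -1.3 -59.   17.7] yaw -0.1182 tilt [ 0.007 -0.   ] op 0.0165 F [ 4.4 -0.6  5.9]
```

```bash
cat > arc.py <<'E'
import numpy as np,sys
a0,s,n=map(float,sys.argv[1:]);a=a0+s*np.arange(int(n)+1);y=np.round(40*np.sin(a),1);z=np.round(-40*np.cos(a),1)
print(",".join(f"[0,{q:.1f},{w:.1f},0,0,0,-1]" for q,w in zip(np.diff(y),np.diff(z))))
E
python3 arc.py 6.64 .333 20
```

```text
[0,11.5,6.6,0,0,0,-1],[0,8.6,10.1,0,0,0,-1],[0,5.0,12.3,0,0,0,-1],[0,0.6,13.2,0,0,0,-1],[0,-3.7,12.7,0,0,0,-1],[0,-7.7,10.8,0,0,0,-1],[0,-10.8,7.8,0,0,0,-1],[0,-12.7,3.7,0,0,0,-1],[0,-13.2,-0.6,0,0,0,-1],[0,-12.3,-4.9,0,0,0,-1],[0,-10.1,-8.7,0,0,0,-1],[0,-6.6,-11.4,0,0,0,-1],[0,-2.6,-13.0,0,0,0,-1],[0,1.9,-13.2,0,0,0,-1],[0,6.0,-11.8,0,0,0,-1],[0,9.6,-9.2,0,0,0,-1],[0,12.0,-5.5,0,0,0,-1],[0,13.2,-1.3,0,0,0,-1],[0,12.9,3.1,0,0,0,-1],[0,11.2,7.1,0,0,0,-1]
```

```bash
python3 -m crank '[[0,11.5,6.6,0,0,0,-1],[0,8.6,10.1,0,0,0,-1],[0,5,12.3,0,0,0,-1],[0,0.6,13.2,0,0,0,-1],[0,-3.7,12.7,0,0,0,-1],[0,0,0,0,0,0,-1],[0,0,0,0,0,0,-1],[0,0,0,0,0,0,-1],[0,0,0,0,0,0,-1],[0,0,0,0,0,0,-1]]'
python3 -c "
from h import *
delta(handle(3.77+.34*4,0))"
```

```text
t: 7.85
tool_pos: [0.6477, 0.3484, 0.0401]
tool_rot: [2.348, 2.086, -0.001]
contact_force: [6.8, 2.8, -8.5]
opening: 0.0162
grip_force: 30.5
t 7.8 delta mm tool axes [ -0.9 -77.5 -42.4] yaw -0.1179 tilt [-0.    -0.001] op 0.0162 F [ 6.8  2.8 -8.5]
```

```bash
python3 -m crank '[[0,-7.7,10.8,0,0,0,-1],[0,-10.8,7.8,0,0,0,-1],[0,-12.7,3.7,0,0,0,-1],[0,-13.2,-0.6,0,0,0,-1],[0,-12.3,-4.9,0,0,0,-1],[0,-10.1,-8.7,0,0,0,-1],[0,-6.6,-11.4,0,0,0,-1],[0,-2.6,-13,0,0,0,-1],[0,1.9,-13.2,0,0,0,-1],[0,6,-11.8,0,0,0,-1]]'
python3 -m crank '[[0,9.6,-9.2,0,0,0,-1],[0,12,-5.5,0,0,0,-1],[0,13.2,-1.3,0,0,0,-1],[0,12.9,3.1,0,0,0,-1],[0,11.2,7.1,0,0,0,-1],[0,0,0,0,0,0,-1],[0,0,0,0,0,0,-1],[0,0,0,0,0,0,-1],[0,0,0,0,0,0,-1],[0,0,0,0,0,0,-1]]'
python3 -c "
from h import *
delta(handle(3.77+.34*4,0))"
```

```text
t: 8.68
tool_pos: [0.5815, 0.3567, 0.0846]
tool_rot: [2.346, 2.085, 0.005]
contact_force: [7.6, 3.2, -8.6]
opening: 0.0161
grip_force: 30.3
t: 9.52
tool_pos: [0.6424, 0.3492, 0.0927]
tool_rot: [2.344, 2.082, 0.009]
contact_force: [7.6, -1.5, 4.9]
opening: 0.0164
grip_force: 31.6
t 9.5 delta mm tool axes [ -1.1 -72.3   9.6] yaw -0.1182 tilt [ 0.008 -0.   ] op 0.0164 F [ 7.6 -1.5  4.9]
```

```bash
python3 -m crank '[[0,0,0,0,0,0,1],[0,0,0,0,0,0,1],[0,0,0,0,0,0,1],[0,0,0,0,0,0,1],[0,0,0,0,0,0,1],[0,0,-30,0,0,0,1],[0,0,-30,0,0,0,1],[0,0,-30,0,0,0,1],[0,0,-30,0,0,0,1],[0,0,-10,0,0,0,1]]'
python3 -c "
from h import *
delta((.4447,-.085,.21))"
```

```text
t: 10.35
tool_pos: [0.6408, 0.3508, 0.2262]
tool_rot: [2.346, 2.085, 0.012]
contact_force: [1.5, -1.0, 2.7]
opening: 0.0853
grip_force: 0.0
t 10.3 delta mm tool axes [-455.9 -143.7   13.4] yaw -0.1177 tilt [0.007 0.003] op 0.0853 F [ 1.5 -1.   2.7]
```

```bash
python3 -m crank '[[-38,-12,1,0,0,0,1],[-38,-12,1,0,0,0,1],[-38,-12,1,0,0,0,1],[-38,-12,1,0,0,0,1],[-38,-12,1,0,0,0,1],[-38,-12,1,0,0,0,1],[-38,-12,1,0,0,0,1],[-38,-12,1,0,0,0,1],[-38,-12,1,0,0,0,1],[-38,-12,1,0,0,0,1]]'
python3 -m crank '[[-38,-12,1,0,0,0,1],[-30,-10,1,0,0,0,1],[0,0,0,0,0,0,1],[0,0,0,0,0,0,1],[0,0,0,0,0,0,1],[0,0,0,0,0,0,1],[0,0,0,0,0,0,1],[0,0,0,0,0,0,1],[0,0,0,0,0,0,1],[0,0,0,0,0,0,1]]'
python3 -c "
from h import *
delta((.4447,-.085,.1))
crop('top',205,160,475,280,2.95,'t2.png');crop('side',220,110,450,282,3.4,'s2.png')"
```

```text
t: 11.18
tool_pos: [0.4734, -0.0145, 0.2086]
tool_rot: [-2.347, -2.087, 0.002]
contact_force: [0.7, -0.9, 0.4]
opening: 0.0854
grip_force: 0.0
t: 12.02
tool_pos: [0.4455, -0.0778, 0.2078]
tool_rot: [-2.347, -2.088, 0.0]
contact_force: [0.2, -0.4, 0.4]
opening: 0.0853
grip_force: 0.0
t 12.0 delta mm tool axes [-7.200e+00  1.000e-01  1.078e+02] yaw -0.1168 tilt [-0.  0.] op 0.0853 F [ 0.2 -0.4  0.4]
```

View pics/s2.png

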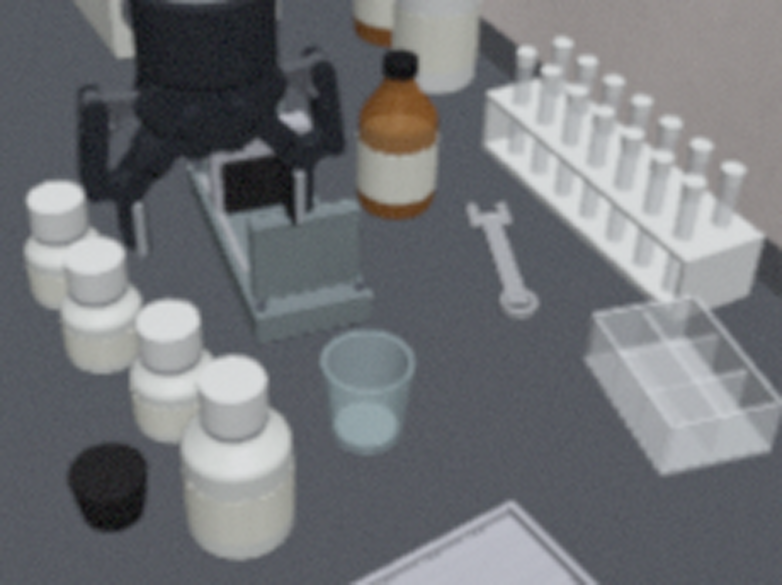

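```bash
python3 -c "
from h import *
u,v=proj('side',(.4455,-.0778,.2208));print((u-220)*3.4,(v-110)*3.4)
for s in(-1,1):
  u,v=proj('side',(.4455+s*.0425*.993,-.0778-s*.0425*.119,.2208));print((u-220)*3.4,(v-110)*3.4)"
```

```text
220.4031795608598 258.7306906174899
150.27592882340554 273.55133804973696
288.49931502544155 244.33929776227166
```

```bash
python3 -m crank '[[-7,0,20,0,0,0,1],[0,0,20,0,0,0,1],[0,0,20,0,0,0,1],[0,0,20,0,0,0,1],[0,0,18,0,0,0,1],[0,0,10,0,0,0,1],[0,0,0,0,0,0,1],[0,0,0,0,0,0,-1],[0,0,0,0,0,0,-1],[0,0,0,0,0,0,-1]]' 50
python3 -m crank '[[0,0,0,0,0,0,-1],[0,0,0,0,0,0,-1],[0,0,0,0,0,0,-1],[0,0,0,0,0,0,-1],[0,0,0,0,0,0,-1],[0,0,0,0,0,0,-1],[0,0,0,0,0,0,-1],[0,0,-2,0,0,0,-1],[0,0,-2,0,0,0,-1],[0,0,-2,0,0,0,-1]]' 50
python3 -c "
from h import *
delta(W(-.03,0,.3))
crop('side',220,110,450,282,3.4,'s3.png')"
```

```text
t: 12.95
tool_pos: [0.4456, -0.0857, 0.1016]
tool_rot: [2.347, 2.085, 0.002]
contact_force: [-0.7, -0.2, -0.5]
opening: 0.0515
grip_force: 0.0
t: 13.78
tool_pos: [0.4439, -0.085, 0.1052]
tool_rot: [-2.348, -2.086, 0.001]
contact_force: [0.1, 0.0, -4.2]
opening: 0.0416
grip_force: 50.9
t 13.8 delta mm tool axes [ 251.6  110.  -194.8] yaw -0.118 tilt [-0.001  0.001] op 0.0416 F [ 0.1  0.  -4.2]
```

View pics/s3.png

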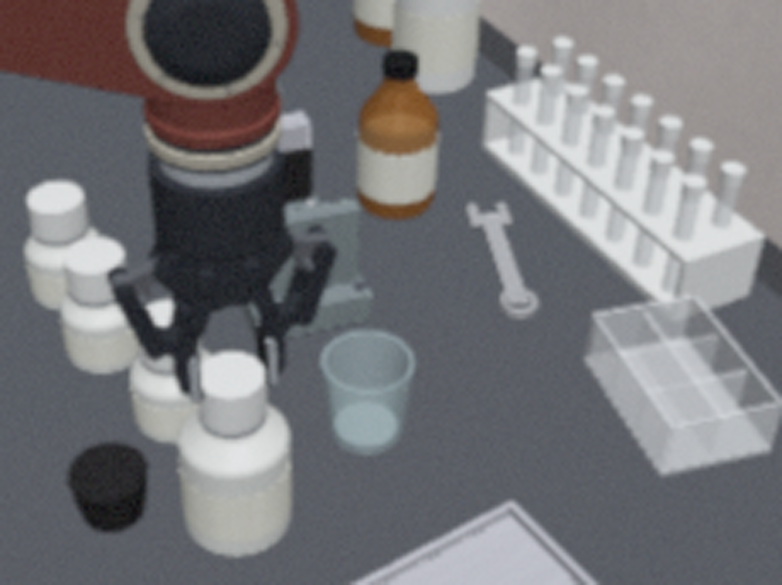

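```bash
python3 -m crank '[[0,0,-20,0,0,0,-1],[0,0,-20,0,0,0,-1],[0,0,-20,0,0,0,-1],[0,0,-20,0,0,0,-1],[0,0,-20,0,0,0,-1],[10,5,-20,0,0,0,-1],[20,10,-20,0,0,0,-1],[25,12,-5,0,0,0,-1],[25,12,0,0,0,0,-1],[25,12,0,0,0,0,-1]]'
python3 -m crank '[[25,12,0,0,0,0,-1],[25,12,0,0,0,0,-1],[25,12,0,0,0,0,-1],[25,12,0,0,0,0,-1],[20,8,0,0,0,0,-1],[15,4,0,0,0,0,-1],[9,0,0,0,0,0,-1],[0,0,0,0,0,0,-1],[0,0,0,0,0,0,-1],[0,0,0,0,0,0,-1]]'
python3 -c "
from h import *
delta(W(-.03,0,.3))
crop('top',230,160,360,230,6,'a.png');crop('side',230,60,400,220,3,'b.png')
a=cv2.imread('pics/a.png');b=cv2.imread('pics/b.png');a=a[:,:]
cv2.imwrite('pics/t4.png',a);cv2.imwrite('pics/s4.png',b)"
```

```text
t: 14.67
tool_pos: [0.5082, 0.014, 0.2514]
tool_rot: [2.348, 2.086, 0.001]
contact_force: [-0.4, -1.3, -4.3]
opening: 0.0421
grip_force: 52.1
t: 15.5
tool_pos: [0.5836, 0.148, 0.2509]
tool_rot: [2.349, 2.085, -0.001]
contact_force: [0.2, -0.0, -3.1]
opening: 0.0416
grip_force: 52.0
t 15.5 delta mm tool axes [  3.6  -1.1 -49.1] yaw -0.1188 tilt [-0.    -0.001] op 0.0416 F [ 0.2 -0.  -3.1]
```

View pics/s4.png

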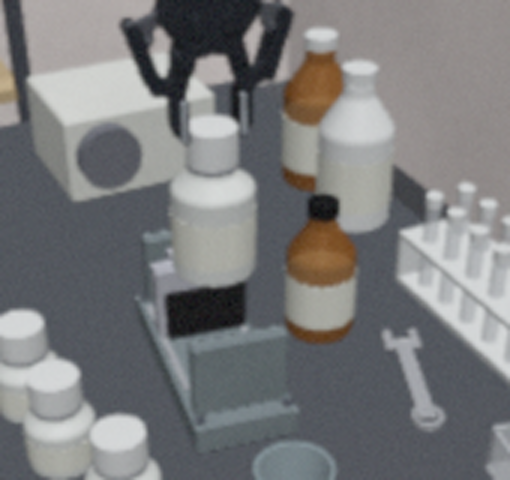

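```bash
python3 -c "
from h import *
S=lambda x,y,z: ray('side',230+x/3,60+y/3,z)
def own(X): d=X[:2]-O; c,s=np.cos(th),np.sin(th); return np.round([1000*(c*d[0]+s*d[1]),1000*(-s*d[0]+c*d[1])],1)
for n,x,y,z in(('cap',213,130,.285),('padL',167,293,.09),('padR',245,283,.09),('padBL',170,336,.04),('padBR',246,325,.04)):
  X=S(x,y,z);print(n,X,own(X))
c=proj('side',(.5836,.148,.15));print('foot ctr predicted',(c[0]-230)*3,(c[1]-60)*3)
t=np.linspace(0,6.28,60);p=np.array([proj('side',(.5836+.037*np.cos(q),.148+.037*np.sin(q),.15)) for q in t]);p=(p-[230,60])*3;print('foot ellipse bottom',p[:,1].max(),'x',p[:,0].min(),p[:,0].max())
print('tcp own',own(np.array([.5836,.148])))
"
```

```text
cap [0.57833521 0.13141089 0.285     ] [-50.7   2.2]
padL [0.55806239 0.20644035 0.09      ] [21.4 31.2]
padR [0.6330591 0.1890221 0.09     ] [ 13.  -45.3]
padBL [0.55797359 0.20539074 0.04      ] [20.3 31.2]
padBR [0.63372521 0.18907438 0.04      ] [ 13.1 -46. ]
foot ctr predicted 214.7149157500192 261.9215357355859
foot ellipse bottom 284.27050343541623 x 173.5345188191734 255.82947592074407
tcp own [-33.6  -1.1]
```

View pics/t4.png

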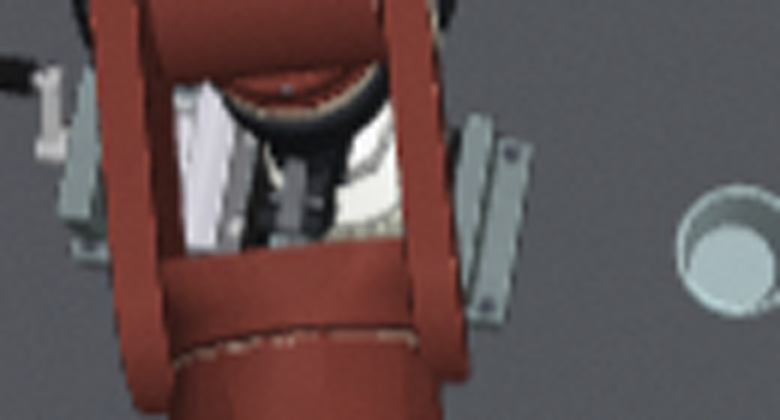

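```bash
python3 -c "
from h import *
im=get_image('side').astype(int).sum(2)//3
print('col301',list(enumerate(im[90:162,301],90)))
for v in (107,130,145): print(v,list(zip(range(284,320),im[v,284:320])))
t=np.linspace(0,6.28,200)
def ell(r,z,y=.148): p=np.array([proj('side',(.5836+r*np.cos(q),y+r*np.sin(q),z)) for q in t]); return p.min(0),p.max(0)
for z0 in(.14,.145,.15): print(z0,'captop',ell(.022,z0+.135),'foot',ell(.037,z0))
"
```

```text
col301 [(90, np.int64(104)), (91, np.int64(126)), (92, np.int64(130)), (93, np.int64(129)), (94, np.int64(127)), (95, np.int64(126)), (96, np.int64(130)), (97, np.int64(140)), (98, np.int64(177)), (99, np.int64(209)), (100, np.int64(211)), (101, np.int64(212)), (102, np.int64(212)), (103, np.int64(213)), (104, np.int64(212)), (105, np.int64(203)), (106, np.int64(176)), (107, np.int64(170)), (108, np.int64(169)), (109, np.int64(170)), (110, np.int64(171)), (111, np.int64(167)), (112, np.int64(168)), (113, np.int64(167)), (114, np.int64(168)), (115, np.int64(168)), (116, np.int64(164)), (117, np.int64(153)), (118, np.int64(127)), (119, np.int64(169)), (120, np.int64(197)), (121, np.int64(209)), (122, np.int64(214)), (123, np.int64(214)), (124, np.int64(214)), (125, np.int64(214)), (126, np.int64(213)), (127, np.int64(211)), (128, np.int64(198)), (129, np.int64(177)), (130, np.int64(164)), (131, np.int64(164)), (132, np.int64(165)), (133, np.int64(162)), (134, np.int64(165)), (135, np.int64(166)), (136, np.int64(167)), (137, np.int64(167)), (138, np.int64(167)), (139, np.int64(167)), (1
[... 2648 characters left out ...]
1)), (311, np.int64(158)), (312, np.int64(155)), (313, np.int64(150)), (314, np.int64(134)), (315, np.int64(107)), (316, np.int64(94)), (317, np.int64(90)), (318, np.int64(89)), (319, np.int64(89))]
0.14 captop (array([291.41027066, 100.3028721 ]), array([309.12749308, 108.02098579])) foot (array([288.02254783, 143.39659323]), array([315.28955008, 157.96601288]))
0.145 captop (array([291.32296351,  98.4409474 ]), array([309.10149272, 106.11459857])) foot (array([287.93191972, 141.84267151]), array([315.28523688, 156.36656955]))
0.15 captop (array([291.23505037,  96.56635334]), array([309.07531212, 104.19473857])) foot (array([287.84071606, 140.2791769 ]), array([315.28089633, 154.75668168]))
```

```bash
python3 -m crank '[[4.5,6,0,0,0,0,-1],[0,0,5,0,0,0,-1],[0,0,12,0,0,0,-1],[0,0,12,0,0,0,-1],[0,0,12,0,0,0,-1],[0,0,10,0,0,0,-1],[0,0,10,0,0,0,-1],[0,0,0,0,0,0,-1],[0,0,0,0,0,0,-1],[0,0,0,0,0,0,-1]]'
python3 -c "
from h import *
delta(W(-.03,0,.13))"
python3 -m crank '[[0,0,10,0,0,0,-1],[0,0,10,0,0,0,-1],[0,0,10,0,0,0,-1],[0,0,8,0,0,0,-1],[0,0,5,0,0,0,-1],[0,0,0,0,0,0,-1],[0,0,0,0,0,0,-1],[0,0,0,0,0,0,-1],[0,0,0,0,0,0,-1],[0,0,0,0,0,0,-1]]'
python3 -c "
from h import *
delta(W(-.03,0,.13))"
```

```text
t: 16.48
tool_pos: [0.5909, 0.1527, 0.1904]
tool_rot: [2.348, 2.086, 0.001]
contact_force: [0.5, 0.5, -2.7]
opening: 0.0418
grip_force: 52.0
t 16.5 delta mm tool axes [-2.  -7.8 60.4] yaw -0.118 tilt [0.001 0.   ] op 0.0418 F [ 0.5  0.5 -2.7]
t: 17.32
tool_pos: [0.591, 0.1527, 0.1477]
tool_rot: [2.348, 2.086, 0.002]
contact_force: [0.4, 0.4, -3.3]
opening: 0.0419
grip_force: 52.0
t 17.3 delta mm tool axes [-2.  -7.9 17.7] yaw -0.118 tilt [0.001 0.   ] op 0.0419 F [ 0.4  0.4 -3.3]
```

```bash
python3 -m crank '[[0,0,3,0,0,0,-1],[0,0,3,0,0,0,-1],[0,0,3,0,0,0,-1],[0,0,2,0,0,0,-1],[0,0,1,0,0,0,-1],[0,0,1,0,0,0,-1],[0,0,0,0,0,0,-1],[0,0,0,0,0,0,-1],[0,0,0,0,0,0,-1],[0,0,0,0,0,0,-1]]'
```

```text
t: 18.15
tool_pos: [0.5907, 0.1527, 0.1341]
tool_rot: [2.348, 2.086, 0.001]
contact_force: [-0.2, 0.7, -3.0]
opening: 0.0419
grip_force: 52.0
```

```bash
python3 -m crank '[[0,0,1,0,0,0,-1],[0,0,1,0,0,0,-1],[0,0,1,0,0,0,-1],[0,0,0,0,0,0,-1],[0,0,1,0,0,0,-1],[0,0,0,0,0,0,-1],[0,0,0,0,0,0,-1],[0,0,0,0,0,0,-1],[0,0,0,0,0,0,-1],[0,0,0,0,0,0,-1]]'
python3 -c "
from h import *
crop('side',250,90,350,180,5,'s5.png')"
```

```text
t: 18.98
tool_pos: [0.591, 0.153, 0.132]
tool_rot: [2.348, 2.087, 0.002]
contact_force: [-4.6, 0.2, 6.5]
opening: 0.0417
grip_force: 53.0
```

View pics/s5.png

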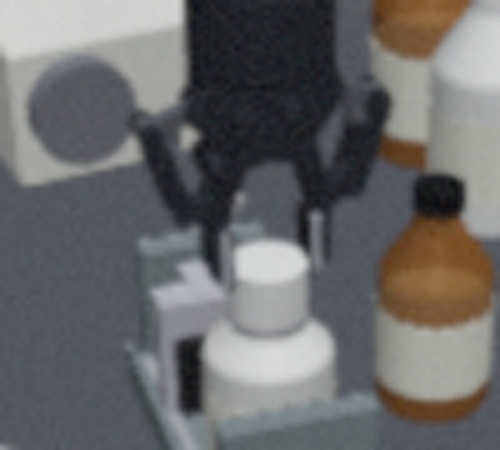

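```bash
python3 -m crank '[[0,0,0,0,0,0,0.6],[0,0,0,0,0,0,1],[0,0,0,0,0,0,1],[0,0,0,0,0,0,1],[0,0,-10,0,0,0,1],[0,0,-20,0,0,0,1],[0,0,-20,0,0,0,1],[0,0,-20,0,0,0,1],[0,0,-10,0,0,0,1],[0,0,0,0,0,0,1]]'
python3 -c "
from h import *
delta((.6424,.3492,.0927))
im=get_image('side').astype(int).sum(2)//3
print(im[125:150,300:316:3].T)"
```

```text
t: 19.87
tool_pos: [0.5925, 0.1529, 0.2141]
tool_rot: [2.346, 2.084, 0.009]
contact_force: [0.3, 0.8, 0.3]
opening: 0.0855
grip_force: 0.0
t 19.9 delta mm tool axes [200.6  25.7 121.9] yaw -0.118 tilt [0.007 0.001] op 0.0855 F [0.3 0.8 0.3]
[[ 90  89  88  87  89  89  87  88  97 115 130 130 124 162 207 212 212 213
  214 213 212 200 168 164 165]
 [ 87  90  85  89  88  89  90  88  86  91  94  98 114 171 209 213 213 213
  214 214 212 201 173 170 171]
 [ 89  88  90  88  88  89  88  89  89  87  89  89 100 151 200 213 212 214
  214 214 209 193 172 170 169]
 [ 88  86  88  90  88  92  88  90  89  91  88  87  89 101 145 192 210 211
  209 199 177 160 159 160 160]
 [ 89  85  87  90  90  88  86  89  89  89  87  89  92  88  89  89  96  95
   94  92  93  91  92  93  90]
 [ 89  86  89  92  89  89  90  86  88  89  88  89  88  89  89  90  89  90
   88  88  90  90  89  89  90]]
```

```bash
python3 -m crank '[[35,4,0,0,0,0,1],[35,5,0,0,0,0,1],[35,5,0,0,0,0,1],[35,5,0,0,0,0,1],[35,5,0,0,0,0,1],[26,2,0,0,0,0,1],[0,0,30,0,0,0,1],[0,0,30,0,0,0,1],[0,0,30,0,0,0,1],[0,0,31,0,0,0,1]]'
python3 -m crank '[[0,0,0,0,0,0,1],[0,0,0,0,0,0,1],[0,0,0,0,0,0,-1],[0,0,0,0,0,0,-1],[0,0,0,0,0,0,-1],[0,0,0,0,0,0,-1],[0,0,0,0,0,0,-1],[0,0,0,0,0,0,-1],[0,0,0,0,0,0,-1],[0,0,0,0,0,0,-1]]' 30
python3 -m crank '[[0,0,0,0,0,0,-1],[0,0,0,0,0,0,-1],[0,0,0,0,0,0,-1],[0,0,0,0,0,0,-1],[0,0,0,0,0,0,-1],[0,0,0,0,0,0,-1],[0,0,0,0,0,0,-1],[0,0,0,0,0,0,-1],[0,0,0,0,0,0,-1],[0,0,0,0,0,0,-1]]' 
python3 -c "
from h import *
delta((.6424,.3492,.0927))"; python3 arc.py 13.3 -.34 25
```

```text
t: 20.75
tool_pos: [0.6388, 0.3491, 0.0854]
tool_rot: [-2.347, -2.087, 0.004]
contact_force: [0.2, 0.2, -0.1]
opening: 0.0853
grip_force: 0.0
t: 21.58
tool_pos: [0.6412, 0.3496, 0.0904]
tool_rot: [2.348, 2.086, 0.005]
contact_force: [2.1, 0.4, 3.3]
opening: 0.0164
grip_force: 31.3
t: 22.42
tool_pos: [0.6411, 0.3497, 0.0902]
tool_rot: [2.348, 2.086, 0.005]
contact_force: [4.1, 1.0, 5.1]
opening: 0.0164
grip_force: 31.6
t 22.4 delta mm tool axes [-0.3  1.3 -2.5] yaw -0.118 tilt [0.003 0.001] op 0.0164 F [4.1 1.  5.1]
[0,-11.5,-7.2,0,0,0,-1],[0,-13.2,-3.0,0,0,0,-1],[0,-13.4,1.5,0,0,0,-1],[0,-12.1,6.0,0,0,0,-1],[0,-9.5,9.7,0,0,0,-1],[0,-5.7,12.2,0,0,0,-1],[0,-1.3,13.5,0,0,0,-1],[0,3.3,13.1,0,0,0,-1],[0,7.5,11.3,0,0,0,-1],[0,10.8,8.2,0,0,0,-1],[0,12.9,4.0,0,0,0,-1],[0,13.5,-0.4,0,0,0,-1],[0,12.6,-5.0,0,0,0,-1],[0,10.3,-8.9,0,0,0,-1],[0,6.6,-11.7,0,0,0,-1],[0,2.4,-13.4,0,0,0,-1],[0,-2.2,-13.3,0,0,0,-1],[0,-6.5,-11.9,0,0,0,-1],[0,-10.2,-9.0,0,0,0,-1],[0,-12.5,-5.1,0,0,0,-1],[0,-13.5,-0.6,0,0,0,-1],[0,-13.0,3.9,0,0,0,-1],[0,-10.9,8.0,0,0,0,-1],[0,-7.6,11.2,0,0,0,-1],[0,-3.4,13.1,0,0,0,-1]
```

```bash
python3 -m crank '[[0,-11.5,-7.2,0,0,0,-1],[0,-13.2,-3,0,0,0,-1],[0,-13.4,1.5,0,0,0,-1],[0,-12.1,6,0,0,0,-1],[0,-9.5,9.7,0,0,0,-1],[0,-5.7,12.2,0,0,0,-1],[0,-1.3,13.5,0,0,0,-1],[0,3.3,13.1,0,0,0,-1],[0,7.5,11.3,0,0,0,-1],[0,10.8,8.2,0,0,0,-1]]'
python3 -m crank '[[0,12.9,4,0,0,0,-1],[0,13.5,-0.4,0,0,0,-1],[0,12.6,-5,0,0,0,-1],[0,10.3,-8.9,0,0,0,-1],[0,6.6,-11.7,0,0,0,-1],[0,2.4,-13.4,0,0,0,-1],[0,-2.2,-13.3,0,0,0,-1],[0,-6.5,-11.9,0,0,0,-1],[0,0,0,0,0,0,-1],[0,0,0,0,0,0,-1]]'
python3 -c "
from h import *
delta((.5915,.352,.0627))"
```

```text
t: 23.25
tool_pos: [0.5959, 0.3554, 0.0243]
tool_rot: [2.348, 2.087, 0.004]
contact_force: [2.2, 1.5, 9.4]
opening: 0.0164
grip_force: 32.0
t: 24.08
tool_pos: [0.6457, 0.3491, 0.0856]
tool_rot: [2.347, 2.086, 0.005]
contact_force: [5.4, 1.6, 6.5]
opening: 0.0167
grip_force: 32.0
t 24.1 delta mm tool axes [ -3.5 -54.3  22.8] yaw -0.1178 tilt [0.004 0.001] op 0.0167 F [5.4 1.6 6.5]
```

```bash
python3 -m crank '[[0,-10.2,-9,0,0,0,-1],[0,-12.5,-5.1,0,0,0,-1],[0,-13.5,-0.6,0,0,0,-1],[0,-13,3.9,0,0,0,-1],[0,-10.9,8,0,0,0,-1],[0,-7.6,11.2,0,0,0,-1],[0,-3.4,13.1,0,0,0,-1],[0,0,0,0,0,0,-1],[0,0,0,0,0,0,-1],[0,0,0,0,0,0,-1]]'
python3 -c "
from h import *
delta((.6424,.3492,.0927))"
```

```text
t: 24.92
tool_pos: [0.5761, 0.358, 0.062]
tool_rot: [2.347, 2.086, 0.01]
contact_force: [10.6, 5.8, -2.2]
opening: 0.0166
grip_force: 30.9
t 24.9 delta mm tool axes [ -0.9  67.  -30.4] yaw -0.1177 tilt [0.006 0.003] op 0.0166 F [10.6  5.8 -2.2]
```

```bash
python3 -m crank '[[0,0,0,0,0,0,1],[0,0,0,0,0,0,1],[0,0,0,0,0,0,1],[0,0,0,0,0,0,1],[0,0,0,0,0,0,1],[0,0,-30,0,0,0,1],[0,0,-30,0,0,0,1],[0,0,-30,0,0,0,1],[0,0,-30,0,0,0,1],[0,0,-20,0,0,0,1]]'
python3 -c "
from h import *
delta((.4137,.2164,.18))
crop('top',205,160,475,280,2.95,'t6.png');crop('side',230,120,370,250,4.2,'s6.png')"
```

```text
t: 25.75
tool_pos: [0.5745, 0.3574, 0.2063]
tool_rot: [2.348, 2.086, 0.005]
contact_force: [0.1, 0.0, 0.2]
opening: 0.0855
grip_force: 0.0
t 25.8 delta mm tool axes [-159.  -143.1   25.6] yaw -0.1178 tilt [0.003 0.001] op 0.0855 F [0.1 0.  0.2]
```

View pics/s6.png

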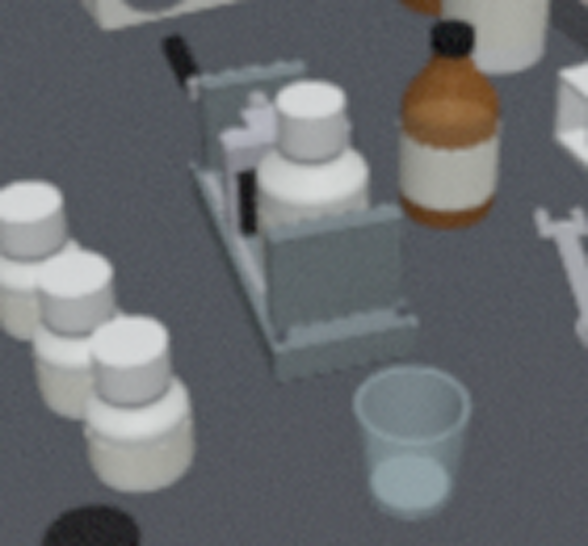

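```bash
cat >> h.py <<'E'
def blobs(z=.096):
    im=get_image("top"); g=(im.min(2)>225).astype(np.uint8)
    n,l,s,c=cv2.connectedComponentsWithStats(g)
    for i in range(1,n):
        u,v=c[i]
        if 60<s[i,4]<600 and 180<u<480 and 170<v<300:
            print("blob",np.round(c[i],1),s[i,2:5],np.round(ray("top",u,v,z)[:2],4))
E
python3 -c "
from h import *
blobs()
for x,y in((30,203),(75,276),(130,343)): print(ray('side',230+x/4.2,120+y/4.2,.096))"
```

```text
blob [292.3 188.7] [ 21  21 270] [0.5948 0.1458]
blob [321.9 244.4] [ 17  17 206] [0.4253 0.0518]
blob [296.6 246.8] [ 18  18 213] [0.417 0.128]
blob [265.7 247.2] [ 14  15 175] [0.4143 0.2208]
[0.41479417 0.20775952 0.096     ]
[0.41667265 0.11931854 0.096     ]
[0.4253559  0.04357385 0.096     ]
```

```bash
python3 -m crank '[[-26,-24,0,0,0,0,1],[-26,-24,0,0,0,0,1],[-26,-24,0,0,0,0,1],[-26,-24,0,0,0,0,1],[-26,-24,0,0,0,0,1],[-29,-23,0,0,0,0,1],[0,0,30,0,0,0,1],[0,0,30,0,0,0,1],[0,0,30,0,0,0,1],[0,0,30,0,0,0,1]]' 40
python3 -c "
from h import *
delta((.413,.2165,.062))"
```

```text
t: 26.73
tool_pos: [0.4113, 0.2153, 0.0796]
tool_rot: [-2.348, -2.086, 0.003]
contact_force: [0.5, -0.4, -0.3]
opening: 0.0854
grip_force: 0.0
t 26.7 delta mm tool axes [ 1.5  1.6 17.6] yaw -0.1182 tilt [-0.002 -0.001] op 0.0854 F [ 0.5 -0.4 -0.3]
```

```bash
python3 -m crank '[[1,2,8,0,0,0,1],[0,0,7,0,0,0,1],[0,0,0,0,0,0,1],[0,0,0,0,0,0,-1],[0,0,0,0,0,0,-1],[0,0,0,0,0,0,-1],[0,0,0,0,0,0,-1],[0,0,0,0,0,0,-1],[0,0,0,0,0,0,-1],[0,0,0,0,0,0,-1]]' 40
python3 -m crank '[[0,0,0,0,0,0,-1],[0,0,0,0,0,0,-1],[0,0,-10,0,0,0,-1],[0,0,-20,0,0,0,-1],[0,0,-30,0,0,0,-1],[0,0,-30,0,0,0,-1],[0,0,-25,0,0,0,-1],[0,0,-15,0,0,0,-1],[0,0,0,0,0,0,-1],[0,0,0,0,0,0,-1]]'
python3 -c "
from h import *
T=np.array([.4925,-.2816]);e=np.array([np.cos(.111),np.sin(.111)])
for k in(-.078,0,.078): print(T+k*e)
delta(np.r_[T-.078*e,.18])"
```

```text
t: 27.57
tool_pos: [0.4164, 0.2174, 0.0698]
tool_rot: [2.348, 2.086, 0.004]
contact_force: [-1.6, -0.1, 5.7]
opening: 0.043
grip_force: 39.8
t: 28.4
tool_pos: [0.4157, 0.2169, 0.1987]
tool_rot: [2.348, 2.086, 0.003]
contact_force: [0.2, -0.1, -1.5]
opening: 0.0428
grip_force: 40.9
[ 0.41498003 -0.29024023]
[ 0.4925 -0.2816]
[ 0.57001997 -0.27295977]
t 28.4 delta mm tool axes [-503.7   59.    18.4] yaw -0.118 tilt [0.002 0.001] op 0.0428 F [ 0.2 -0.1 -1.5]
```

```bash
python3 -m crank '[[-20,0,0,0,0,0,-1],[-36,0,0,0,0,0,-1],[-38,0,0,0,0,0,-1],[-38,0,0,0,0,0,-1],[-38,0,0,0,0,0,-1],[-38,6,0,0,0,0,-1],[-38,7,0,0,0,0,-1],[-38,7,0,0,0,0,-1],[-38,7,0,0,0,0,-1],[-38,7,0,0,0,0,-1]]'
python3 -m crank '[[-38,7,0,0,0,0,-1],[-38,7,0,0,0,0,-1],[-38,7,0,0,0,0,-1],[-30,4,0,0,0,0,-1],[0,0,15,0,0,0,-1],[0,0,25,0,0,0,-1],[0,0,25,0,0,0,-1],[0,0,25,0,0,0,-1],[0,0,10,0,0,0,-1],[0,0,0,0,0,0,-1]]'
python3 -c "
from h import *
delta((.415,-.2902,.075))"
```

```text
t: 29.23
tool_pos: [0.4052, -0.1461, 0.1954]
tool_rot: [-2.347, -2.084, 0.001]
contact_force: [0.5, 0.9, -1.4]
opening: 0.043
grip_force: 41.0
t: 30.07
tool_pos: [0.4116, -0.288, 0.0925]
tool_rot: [-2.341, -2.08, 0.001]
contact_force: [-0.3, 0.3, -1.3]
opening: 0.0432
grip_force: 41.0
t 30.1 delta mm tool axes [-1.9  3.8 17.4] yaw -0.118 tilt [-0.007  0.007] op 0.0432 F [-0.3  0.3 -1.3]
```

```bash
python3 -m crank '[[-1,3,4,0,0,0,-1],[0,0,4,0,0,0,-1],[0,0,3,0,0,0,-1],[0,0,2,0,0,0,-1],[0,0,1,0,0,0,-1],[0,0,1,0,0,0,-1],[0,0,1,0,0,0,-1],[0,0,1,0,0,0,-1],[0,0,0,0,0,0,-1],[0,0,0,0,0,0,-1]]'
```

```text
t: 30.9
tool_pos: [0.4173, -0.292, 0.0807]
tool_rot: [-2.349, -2.087, -0.0]
contact_force: [0.3, -0.1, -1.0]
opening: 0.0431
grip_force: 41.1
```

```bash
python3 -m crank '[[0,0,2,0,0,0,-1],[0,0,1,0,0,0,-1],[0,0,1,0,0,0,-1],[0,0,1,0,0,0,-1],[0,0,1,0,0,0,-1],[0,0,0,0,0,0,-1],[0,0,0,0,0,0,-1],[0,0,0,0,0,0,-1],[0,0,0,0,0,0,-1],[0,0,0,0,0,0,-1]]'
```

```text
t: 31.73
tool_pos: [0.4174, -0.2922, 0.0751]
tool_rot: [2.348, 2.086, -0.0]
contact_force: [-2.6, -0.3, 3.9]
opening: 0.0433
grip_force: 41.7
```

```bash
python3 -m crank '[[0,0,0,0,0,0,0.5],[0,0,0,0,0,0,1],[0,0,0,0,0,0,1],[0,0,0,0,0,0,1],[0,0,-15,0,0,0,1],[0,0,-30,0,0,0,1],[0,0,-30,0,0,0,1],[0,0,-30,0,0,0,1],[20,0,0,0,0,0,1],[30,0,0,0,0,0,1]]'
python3 -c "
from h import *
blobs(.101);delta((.418,.127,.062))"
```

```text
t: 32.57
tool_pos: [0.4246, -0.2444, 0.183]
tool_rot: [2.347, 2.079, 0.001]
contact_force: [-0.1, 0.2, -0.3]
opening: 0.0855
grip_force: 0.0
blob [292.4 188.6] [ 21  21 269] [0.5939 0.1454]
blob [321.9 244.3] [ 17  17 206] [0.4251 0.0519]
blob [296.6 246.8] [ 18  18 213] [0.4167 0.1277]
blob [226.3 273.1] [ 26  25 243] [0.3356 0.3338]
t 32.6 delta mm tool axes [361.9 -49.3 119.9] yaw -0.117 tilt [0.003 0.002] op 0.0855 F [ 2.4  2.5 -0.9]
```

```bash
python3 -m crank '[[38,-4,0,0,0,0,1],[38,-5,0,0,0,0,1],[38,-5,0,0,0,0,1],[38,-5,0,0,0,0,1],[38,-5,0,0,0,0,1],[38,-5,0,0,0,0,1],[38,-5,0,0,0,0,1],[38,-5,0,0,0,0,1],[38,-5,0,0,0,0,1],[8,-4,0,0,0,0,1]]'
python3 -m crank '[[0,0,20,0,0,0,1],[0,0,20,0,0,0,1],[0,0,20,0,0,0,1],[0,0,20,0,0,0,1],[0,0,0,0,0,0,1],[0,0,0,0,0,0,1],[0,0,0,0,0,0,1],[0,0,0,0,0,0,1],[0,0,0,0,0,0,1],[0,0,0,0,0,0,1]]'
python3 -c "
from h import *
delta((.418,.127,.066))"
```

```text
t: 33.45
tool_pos: [0.4162, 0.1152, 0.1797]
tool_rot: [-2.342, -2.092, -0.002]
contact_force: [1.1, 0.4, -0.4]
opening: 0.0853
grip_force: 0.0
t: 34.28
tool_pos: [0.4177, 0.1108, 0.101]
tool_rot: [2.348, 2.086, 0.003]
contact_force: [0.5, -0.3, -0.9]
opening: 0.0852
grip_force: 0.0
t 34.3 delta mm tool axes [16.1 -1.6 35. ] yaw -0.1181 tilt [0.002 0.   ] op 0.0852 F [ 0.5 -0.3 -0.9]
```

```bash
python3 -m crank '[[16,-1,0,0,0,0,1],[0,0,0,0,0,0,1],[0,0,18,0,0,0,1],[0,0,17,0,0,0,1],[0,0,0,0,0,0,1],[0,0,0,0,0,0,-1],[0,0,0,0,0,0,-1],[0,0,0,0,0,0,-1],[0,0,0,0,0,0,-1],[0,0,0,0,0,0,-1]]' 40
python3 -m crank '[[0,0,0,0,0,0,-1],[0,0,0,0,0,0,-1],[0,0,0,0,0,0,-1],[0,0,0,0,0,0,-1],[0,0,-10,0,0,0,-1],[0,0,-20,0,0,0,-1],[0,0,-30,0,0,0,-1],[0,0,-30,0,0,0,-1],[0,0,-25,0,0,0,-1],[0,0,-12,0,0,0,-1]]'
python3 -m crank '[[-10,0,0,0,0,0,-1],[-20,0,0,0,0,0,-1],[-30,0,0,0,0,0,-1],[-35,3,0,0,0,0,-1],[-35,4,0,0,0,0,-1],[-35,4,0,0,0,0,-1],[-35,4,0,0,0,0,-1],[-35,4,0,0,0,0,-1],[-35,4,0,0,0,0,-1],[-35,4,0,0,0,0,-1]]'
python3 -c "
from h import *
delta((.4925,-.2816,.18))"
```

```text
t: 35.12
tool_pos: [0.4187, 0.127, 0.0664]
tool_rot: [2.348, 2.086, 0.003]
contact_force: [-1.3, 0.4, 5.9]
opening: 0.0436
grip_force: 40.3
t: 35.95
tool_pos: [0.4192, 0.127, 0.196]
tool_rot: [2.346, 2.084, 0.008]
contact_force: [0.3, -0.5, -2.9]
opening: 0.0439
grip_force: 41.4
t: 36.78
tool_pos: [0.4066, -0.1808, 0.1891]
tool_rot: [-2.347, -2.083, 0.002]
contact_force: [1.0, 0.2, -1.0]
opening: 0.0436
grip_force: 41.3
t 36.8 delta mm tool axes [-89.9  97.3   8.7] yaw -0.1187 tilt [-0.003  0.002] op 0.0436 F [ 1.   0.2 -1. ]
```

```bash
python3 -m crank '[[-10,22,0,0,0,0,-1],[-10,24,0,0,0,0,-1],[-10,24,0,0,0,0,-1],[0,16,0,0,0,0,-1],[0,0,0,0,0,0,-1],[0,0,15,0,0,0,-1],[0,0,20,0,0,0,-1],[0,0,20,0,0,0,-1],[0,0,20,0,0,0,-1],[0,0,10,0,0,0,-1]]'
python3 -m crank '[[0,0,5,0,0,0,-1],[0,0,0,0,0,0,-1],[0,0,0,0,0,0,-1],[0,0,0,0,0,0,-1],[0,0,0,0,0,0,-1],[0,0,0,0,0,0,-1],[0,0,0,0,0,0,-1],[0,0,0,0,0,0,-1],[0,0,0,0,0,0,-1],[0,0,0,0,0,0,-1]]'
python3 -c "
from h import *
delta((.4914,-.2265,.0714))"
```

```text
t: 37.62
tool_pos: [0.4869, -0.2176, 0.1018]
tool_rot: [-2.343, -2.082, 0.004]
contact_force: [-1.1, 1.1, -2.8]
opening: 0.0435
grip_force: 41.7
t: 38.45
tool_pos: [0.4905, -0.2191, 0.1018]
tool_rot: [2.348, 2.087, 0.0]
contact_force: [0.6, 0.8, -2.4]
opening: 0.044
grip_force: 41.7
t 38.5 delta mm tool axes [-7.2  1.8 30.4] yaw -0.1179 tilt [ 0. -0.] op 0.044 F [ 0.6  0.8 -2.4]
```

```bash
python3 -m crank '[[-7,2,8,0,0,0,-1],[0,0,8,0,0,0,-1],[0,0,6,0,0,0,-1],[0,0,3,0,0,0,-1],[0,0,2,0,0,0,-1],[0,0,1,0,0,0,-1],[0,0,1,0,0,0,-1],[0,0,1,0,0,0,-1],[0,0,1,0,0,0,-1],[0,0,0,0,0,0,-1]]'
python3 -c "
from h import *
delta((.4914,-.2265,.0714))"
```

```text
t: 39.28
tool_pos: [0.4919, -0.2266, 0.0716]
tool_rot: [2.348, 2.086, -0.0]
contact_force: [-1.8, -0.7, 2.4]
opening: 0.0434
grip_force: 42.1
t 39.3 delta mm tool axes [ 0.1 -0.5  0.2] yaw -0.1179 tilt [ 0.    -0.001] op 0.0434 F [-1.8 -0.7  2.4]
```

Touching the tray floor: release, rise and head for jar C.

```bash
python3 -m crank '[[0,0,0,0,0,0,0.5],[0,0,0,0,0,0,1],[0,0,0,0,0,0,1],[0,0,0,0,0,0,1],[0,0,-15,0,0,0,1],[0,0,-30,0,0,0,1],[0,0,-30,0,0,0,1],[0,0,-30,0,0,0,1],[0,0,0,0,0,0,1],[0,0,0,0,0,0,1]]'
python3 -c "
from h import *
blobs(.096);delta((.426,.051,.066))"
```

```text
t: 40.12
tool_pos: [0.4931, -0.2272, 0.1786]
tool_rot: [2.345, 2.083, 0.002]
contact_force: [0.0, -0.2, -0.0]
opening: 0.0855
grip_force: 0.0
blob [292.3 188.7] [ 21  21 270] [0.5948 0.1458]
blob [321.9 244.3] [ 17  17 206] [0.4255 0.0519]
blob [226.4 273.1] [ 26  25 245] [0.3358 0.3348]
t 40.2 delta mm tool axes [267.8 -98.3 110. ] yaw -0.118 tilt [ 0.001 -0.001] op 0.0853 F [ 0.5 -0.6 -1.5]
```

```bash
python3 -m crank '[[20,-8,0,0,0,0,1],[35,-13,0,0,0,0,1],[35,-13,0,0,0,0,1],[35,-13,0,0,0,0,1],[35,-13,0,0,0,0,1],[35,-13,0,0,0,0,1],[35,-13,0,0,0,0,1],[30,-10,0,0,0,0,1],[8,-2,0,0,0,0,1],[0,0,0,0,0,0,1]]'
python3 -m crank '[[0,0,20,0,0,0,1],[0,0,20,0,0,0,1],[0,0,20,0,0,0,1],[0,0,10,0,0,0,1],[0,0,0,0,0,0,1],[0,0,0,0,0,0,1],[0,0,0,0,0,0,1],[0,0,0,0,0,0,1],[0,0,0,0,0,0,1],[0,0,0,0,0,0,1]]'
python3 -c "
from h import *
delta((.426,.051,.066))"
```

```text
t: 41.0
tool_pos: [0.4245, 0.053, 0.1738]
tool_rot: [-2.343, -2.09, 0.003]
contact_force: [-1.2, 0.7, -0.6]
opening: 0.0856
grip_force: 0.0
t: 41.83
tool_pos: [0.4266, 0.0513, 0.1067]
tool_rot: [2.348, 2.086, 0.002]
contact_force: [1.0, 0.5, 0.1]
opening: 0.0855
grip_force: 0.0
t 41.8 delta mm tool axes [-0.3 -0.6 40.7] yaw -0.118 tilt [ 0.002 -0.   ] op 0.0855 F [1.  0.5 0.1]
```

```bash
python3 -m crank '[[0,0,15,0,0,0,1],[0,0,15,0,0,0,1],[0,0,10,0,0,0,1],[0,0,0,0,0,0,1],[0,0,0,0,0,0,1],[0,0,0,0,0,0,-1],[0,0,0,0,0,0,-1],[0,0,0,0,0,0,-1],[0,0,0,0,0,0,-1],[0,0,0,0,0,0,-1]]' 40
python3 -m crank '[[0,0,0,0,0,0,-1],[0,0,0,0,0,0,-1],[0,0,0,0,0,0,-1],[0,0,0,0,0,0,-1],[0,0,-10,0,0,0,-1],[0,0,-20,0,0,0,-1],[0,0,-30,0,0,0,-1],[0,0,-30,0,0,0,-1],[0,0,-25,0,0,0,-1],[0,0,-12,0,0,0,-1]]'
python3 -m crank '[[0,0,0,0,0,0,-1],[-10,0,0,0,0,0,-1],[-20,0,0,0,0,0,-1],[-30,0,0,0,0,0,-1],[-30,4,0,0,0,0,-1],[-30,8,0,0,0,0,-1],[-30,10,0,0,0,0,-1],[-30,10,0,0,0,0,-1],[-30,10,0,0,0,0,-1],[-20,10,0,0,0,0,-1]]'
python3 -c "
from h import *
delta((.57,-.303,.0714))"
```

```text
t: 42.67
tool_pos: [0.4266, 0.0513, 0.067]
tool_rot: [2.348, 2.086, 0.002]
contact_force: [-1.4, -0.0, 5.3]
opening: 0.0439
grip_force: 40.2
t: 43.5
tool_pos: [0.4274, 0.0513, 0.1969]
tool_rot: [2.345, 2.084, 0.007]
contact_force: [0.6, 0.6, -0.9]
opening: 0.0436
grip_force: 41.1
t: 44.33
tool_pos: [0.4484, -0.1856, 0.1893]
tool_rot: [-2.348, -2.081, 0.004]
contact_force: [0.6, 0.5, -1.6]
opening: 0.0439
grip_force: 41.1
t 44.3 delta mm tool axes [-102.1  135.4  117.2] yaw -0.1202 tilt [-0.005  0.002] op 0.0439 F [ 0.6  0.5 -1.6]
```

```bash
python3 -m crank '[[-15,15,-8,0,0,0,-1],[-15,20,-7,0,0,0,-1],[-15,20,0,0,0,0,-1],[-15,20,0,0,0,0,-1],[-15,20,0,0,0,0,-1],[-15,20,0,0,0,0,-1],[-4,10,0,0,0,0,-1],[0,3,0,0,0,0,-1],[0,0,0,0,0,0,-1],[0,0,0,0,0,0,-1]]'
python3 -c "
from h import *
delta((.57,-.303,.0714))"
```

```text
t: 45.17
tool_pos: [0.5651, -0.291, 0.2056]
tool_rot: [-2.346, -2.084, 0.002]
contact_force: [-0.3, -0.1, -1.6]
opening: 0.0434
grip_force: 41.2
t 45.2 delta mm tool axes [-11.6   6.7 134.2] yaw -0.118 tilt [-0.003  0.002] op 0.0434 F [-0.3 -0.1 -1.6]
```

```bash
python3 -m crank '[[-11,6,0,0,0,0,-1],[0,0,10,0,0,0,-1],[0,0,20,0,0,0,-1],[0,0,20,0,0,0,-1],[0,0,20,0,0,0,-1],[0,0,20,0,0,0,-1],[0,0,15,0,0,0,-1],[0,0,5,0,0,0,-1],[0,0,0,0,0,0,-1],[0,0,0,0,0,0,-1]]'
python3 -c "
from h import *
delta((.57,-.303,.0714))"
```

```text
t: 46.0
tool_pos: [0.5713, -0.3034, 0.0982]
tool_rot: [2.348, 2.086, 0.0]
contact_force: [0.4, -1.0, -1.0]
opening: 0.0435
grip_force: 41.3
t 46.0 delta mm tool axes [ 0.2 -1.4 26.8] yaw -0.118 tilt [ 0.001 -0.   ] op 0.0435 F [ 0.4 -1.  -1. ]
```

```bash
python3 -m crank '[[0,0,8,0,0,0,-1],[0,0,7,0,0,0,-1],[0,0,5,0,0,0,-1],[0,0,2,0,0,0,-1],[0,0,1,0,0,0,-1],[0,0,1,0,0,0,-1],[0,0,1,0,0,0,-1],[0,0,1,0,0,0,-1],[0,0,0,0,0,0,-1],[0,0,0,0,0,0,-1]]'
python3 -c "
from h import *
delta((.57,-.303,.0714))"
```

```text
t: 46.83
tool_pos: [0.5714, -0.3034, 0.0722]
tool_rot: [2.348, 2.086, 0.0]
contact_force: [0.2, 0.7, -0.1]
opening: 0.0433
grip_force: 41.3
t 46.8 delta mm tool axes [ 0.2 -1.4  0.8] yaw -0.118 tilt [ 0.001 -0.   ] op 0.0433 F [ 0.2  0.7 -0.1]
```

```bash
python3 -m crank '[[0,0,1,0,0,0,-1],[0,0,0,0,0,0,-1],[0,0,0,0,0,0,-1],[0,0,0,0,0,0,-1],[0,0,0,0,0,0,0.5],[0,0,0,0,0,0,1],[0,0,0,0,0,0,1],[0,0,0,0,0,0,1],[0,0,0,0,0,0,1],[0,0,-15,0,0,0,1]]'
python3 -m crank '[[0,0,-30,0,0,0,1],[0,0,-30,0,0,0,1],[0,0,-30,0,0,0,1],[0,-30,-10,0,0,0,1],[0,-40,-5,0,0,0,1],[0,-40,0,0,0,0,1],[0,-40,0,0,0,0,1],[0,-20,0,0,0,0,1],[0,0,0,0,0,0,1],[0,0,0,0,0,0,1]]'
python3 -c "
from h import *
cv2.imwrite('pics/f1.png',cv2.resize(get_image('side')[100:400,180:580,::-1],(800,600)));blobs(.1)"
```

```text
t: 47.67
tool_pos: [0.5689, -0.3016, 0.0822]
tool_rot: [-2.343, -2.082, 0.003]
contact_force: [-1.1, 0.4, -1.1]
opening: 0.0852
grip_force: 0.0
t: 48.5
tool_pos: [0.402, -0.2834, 0.1921]
tool_rot: [2.348, 2.083, 0.001]
contact_force: [0.2, -0.3, 0.4]
opening: 0.0855
grip_force: 0.0
blob [292.3 188.7] [ 21  21 270] [0.594  0.1455]
blob [437.6 198.9] [ 14  19 175] [ 0.5697 -0.3002]
blob [412.5 224.4] [ 14  18 176] [ 0.4899 -0.2222]
blob [226.3 273.1] [ 26  25 242] [0.3357 0.3341]
```

View pics/f1.png

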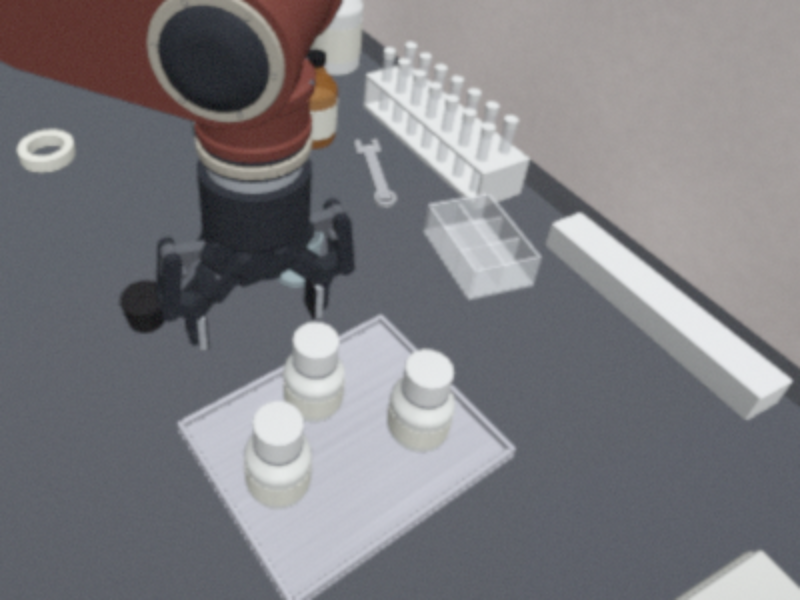

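```bash
python3 -c "
from station import ctrl
print(ctrl.finish_job())"
```

```text
the job is handed in; nothing more can be done
None
```

The job is handed in, but no verdict came back: the wash bottle is upright in the clamp with the jaw cranked about 6 mm past the computed contact point (not force-measured), and all three jars found on the bench stand upright on the drip tray.

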